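# Load a reel of cord and hold the feeder's sprung gate half open for threading

### The arm

A 7-joint arm with a two-finger parallel gripper is mounted at the origin on the work surface. World frame = base frame: x ahead of the robot, y to its left, z up, the work surface at z = 0. Lengths are in m, angles in rad, forces in N, time in s.
With the tool pointing down it reaches from about 0.425 to 0.825 m from the base axis. Payload 3.6 kg.
Tool frame: the origin (TCP) lies where the fingers leave the gripper's body, on its centre line; the fingertips stand 73 mm ahead of it and the grasp point (between the pads) lies 54 mm ahead of it; z points along the fingers, y is the line along which they close (so a half turn about z gives the same grasp; the last joint's range is limited). The gripper opens to 85 mm and grips with 20 to 120 N. Pads are 22 mm wide; open, the fingers measure 114 mm over their backs; the gripper's body (76 mm by 85 mm) begins 54 mm behind the grasp point. The pads swing forward as they close: fully open they stand 13 mm farther back than shut.
Start: joints at [-1.183, 0.615, -0.013, 1.423, 0.008, 1.103, -0.04], TCP at [0.262, 0.595, 0.304] pointing down, gripper open.
Joint ranges: [-3.12, 3.12], [-0.3, 2.06], [-1.34, 1.32], [0.26, 2.42], [-1.36, 4.5], [0.01, 1.98], [-2.84, 2.84]. Speed limits (rad/s): [2.79, 2.79, 3.14, 3.14, 3.14, 3.14, 3.14].

### API

Orientations are given as a unit quaternion [x, y, z, w].
In Python, from station import arm, snapshot, camera_info, ticket gives the robot as it stands. Calls block until the motion is done:
- arm.movep(position, orientation): joint-space move of the TCP to a pose.
- arm.line_to(position, velocity=0.15, ori=None): straight line of the TCP; ori=None keeps the orientation; velocity is the mean speed in m/s.
- arm.move_j(angles): joint-space move.
- arm.move_gripper(opening, effort=None): opening from 0.0 (shut) to 1.0 (fully open); effort is the grip in N (None keeps the last); returns when the fingers have stopped.
- arm.pause(seconds).
- arm.ik(position, orientation): joint angles nearest the present ones, or None.
- snapshot(name): name is "scene" or "top" or "wrist"; returns the picture (480x640x3 uint8, blue, green, red); there is no depth.
- camera_info(name): a dict with "fx", "fy", "cx", "cy" (pixels), "R" (3x3) and "t" (3): a world point X has camera coordinates R X + t; the wrist camera has in their place "T_tool_cam" (4x4, takes a point from camera to tool coordinates, whose origin is the TCP and whose axes are the flange's). Camera axes: x right, y down, z forward; pixel columns grow to the right and rows downward; lengths in m; the calibration is good to about 2 mm. A picture is of the moment at which its call begins: read the wrist's pose just before it. camera_info takes no time and is no camera call.
A pose or a line that the arm cannot do raises arm.MotionError and nothing moves.
- ticket.finish_job(): hands the job in; it is judged then, once.
Readings, each from a call of its own:
- arm.read_time(): time.
- arm.read_joint_positions(): joint angles.
- arm.read_dq(): joint speeds.
- arm.read_effort(): joint torques, N m.
- arm.read_tool_pos(): TCP position.
- arm.read_eef_rot(): TCP orientation.
- arm.read_ft_force(): force on the tool from outside, world axes, zero at the start.
- arm.read_wrist_torque(): the same for the moment, N m.
- arm.read_opening(): opening from 0.0 (shut) to 1.0 (fully open).
- arm.read_finger_force(): force on a finger pad.
Only numpy, scipy, OpenCV 4.12 (cv2) and the standard library are available. Lean on these libraries where they do the work, as an engineer would, in place of code of your own. Each camera call takes 0.05 s, during which the arm holds its last target. There are 200 camera calls.

### The job

Get the cord feeder ready for me to thread: slide the tall reel of cord up off its post on the storage board, set it fully down on the feeder's empty spindle and let go of it. Then slide the feeder's sprung gate by its thumb tab to half travel, so that the first cord slot is open while the second slot stays shut the whole time, and finish while still holding the gate there against its spring. Leave the other reels and the cutters as they are.

Things in the scene. Friction and masses are not known exactly. Their poses are not given: they have to be found in the camera images.
- rack: Storage board: plywood slab 90 x 190 x 15 mm (x, y, z) fixed to the table with two upright wooden posts, 10 mm in diameter and 65 mm tall (tips 80 mm above the table, tapered), at 50 mm either side of its centre along its y axis. Origin: centre of the underside, on the table; z up.
- reel: The tall reel of grey cord to be loaded: diameter 48 mm, 50 mm tall, upright bore 16 mm right through, 60 to 130 g, card flanges. It stands on the storage board, on one or other of its two posts. Origin: centre of its underside; its z axis is the bore's axis, pointing up.
- flat_reel: A wide flat reel, diameter 66 mm, 24 mm tall, on the storage board's other post; to be left there. Origin: centre of its underside, z up.
- feeder: Two-reel cord feeder fixed to the table: plywood base 150 x 230 x 18 mm (x, y, z), two upright steel spindles 10 mm in diameter, 62 mm tall (tapered tips 80 mm above the table), at x = -40 mm, y = -55 mm (empty) and +50 mm (carries the loaded reel), and a wooden feed bar with the steel gate along the +x side. Origin: centre of the base's underside, on the table; z up.
- loaded_reel: A reel of the same size as the tall reel, already on the feeder's other spindle; to be left there. Origin: centre of its underside, z up.
- empty_spindle (a point): Foot of the feeder's empty spindle, on the spindle's axis at the base's top face, 18 mm above the table.
- rib_mid (a point): Middle of the 14 mm rib between the feed bar's two open-topped cord slots, on the bar's top, 62 mm above the table. The bar is of wood, 8 mm thick, 210 mm long in the feeder's y; slots 10 mm wide, the first 12 mm to -y of here, the second 12 mm to +y. At half travel the gate's -y edge lies here. Axes as the feeder's.
- gate (a joint): Travel of the gate in m along the feeder's +y: 0 shut, 0.048 fully open, half 0.024. The gate is a steel angle strip 70 mm long over the bar's top and front, covering both slots when shut. Its spring pushes it shut with 3.4 N at 0, 7.5 N at half, 11.5 N fully open. The first slot is fully open from 0.017; the second begins to open at 0.031.
- gate_tab (a point): Centre line of the gate's upright black plastic thumb tab, 85 mm above the table, moving with the gate. Tab 12 mm thick along the feeder's y (sliding direction), 18 mm wide along x, from 65 to 100 mm above the table. Within 60 mm of its centre line nothing else rises above 66 mm. It can be pinched along y from above, or pushed on its -y face. Axes as the feeder's.
- cutters: Side cutters lying loose on the table, about 130 mm long, 50 mm wide, 11 mm high; to be left alone. Origin near the pivot on the table, x axis towards the jaws.
Not all that is in view belongs to the job. What is shaped like the reel but green, pink or purple is not meant.

How it is judged:
By the outcome, as a careful person would: the job done as asked, in the order asked, and still so for the second after the job is handed in, while the arm keeps its last pose, push and grip.
It also fails if it takes over 54 s, if anything falls off the work surface, if the arm or the gripper's body presses on something with over 40 N, if the wrist force passes 120 N, or if a joint passes its speed limit or range.

## Working session

There is one attempt and no reset: what is moved stays moved. The work goes in short steps, each a Python script; the robot and the scene stay as the last script left them, time stands still between calls to the robot, and variables do not carry over. Pictures are saved under pics/ and viewed, at most 10 in all, crops included, and the job is handed in when it is done.

```bash
mkdir -p pics; ls; python3 - <<'E'
from station import arm,snapshot,camera_info
import cv2,numpy as np
for n in("scene","top"):
    cv2.imwrite(f"pics/{n}0.png",snapshot(n)); c=camera_info(n); print(n,c)
print(camera_info("wrist"),arm.read_time(),arm.read_eef_rot(),arm.read_tool_pos())
E
```

```text
pics
scene {'fx': 439.7686486174013, 'fy': 439.7686486174013, 'cx': 317.2077535102233, 'cy': 242.60698567021942, 'R': array([[ 0.86520099,  0.50141226, -0.00360357],
       [ 0.41960813, -0.72794267, -0.54224394],
       [-0.27451096,  0.46763791, -0.84021338]]), 't': array([-0.56261955, -0.19447758,  0.94970513])}
top {'fx': 473.4651250039511, 'fy': 473.4651250039511, 'cx': 314.2450950895752, 'cy': 244.33149380841462, 'R': array([[ 0.00638283, -0.99971504,  0.02300218],
       [-0.99579035, -0.00845776, -0.09126905],
       [ 0.09143759, -0.0223228 , -0.99556058]]), 't': array([0.03789217, 0.61822419, 1.01516613])}
{'fx': 397.63164605159983, 'fy': 397.63164605159983, 'cx': 317.2653588644987, 'cy': 243.54283911875896, 'T_tool_cam': array([[ 1.32466982e-03, -9.52873819e-01, -3.03364022e-01,
         7.84270917e-02],
       [ 9.99999117e-01,  1.29343021e-03,  3.03901799e-04,
        -1.46747473e-04],
       [ 1.02800121e-04, -3.03364157e-01,  9.52874692e-01,
        -6.98849144e-02],
       [ 0.00000000e+00,  0.00000000e+00,  0.00000000e+00,
         1.00000000e+00]])} 0.1 [ 2.05871496e-01  9.78578303e-01 -1.17223445e-03 -2.38763699e-04] [0.26171022 0.59441533 0.30281451]
```

View pics/scene0.png

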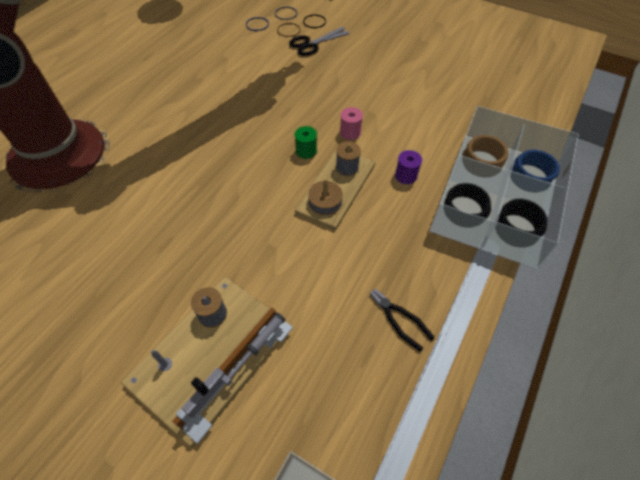

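View pics/top0.png

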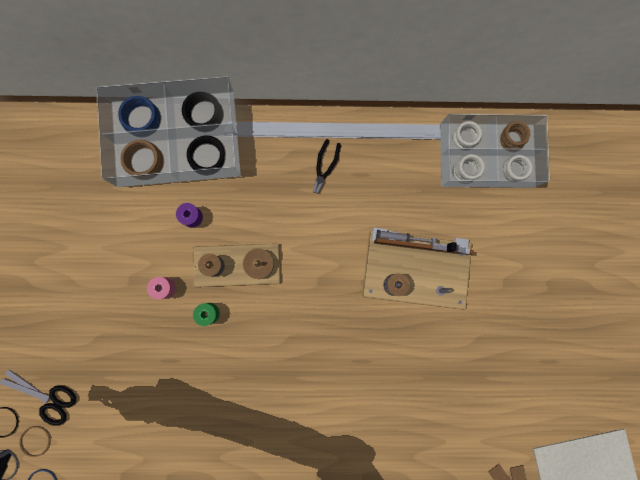

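Scene and top views: the rack is at top-view (237,265), with a small-diameter reel at (210,265) and a wide flat reel at (259,263). The feeder is at (418,265), with the loaded reel at (398,285), the empty spindle at (445,291) and the black tab at about (452,246).
Candidates for the reel: green (206,314), pink (160,288) and purple (188,214) are ruled out by colour. The grey one at (398,285) is the loaded reel, already on the feeder. The grey one at (210,265), scene (347,157), is narrow and tall and stands on the rack, so it fits. I'll confirm it in a crop.

```bash
cat > h.py <<'E'
from station import arm,snapshot,camera_info,ticket
import cv2,numpy as np
from scipy.spatial.transform import Rotation as Ro
def cam(n):
    c=camera_info(n)
    if n=="wrist":
        T=np.eye(4);T[:3,:3]=Ro.from_quat(arm.read_eef_rot()).as_matrix();T[:3,3]=arm.read_tool_pos()
        M=np.linalg.inv(T@c["T_tool_cam"]); c["R"],c["t"]=M[:3,:3],M[:3,3]
    return c
def ray(c,u,v):
    R=np.array(c["R"]);o=-R.T@c["t"];return o,R.T@np.array([(u-c["cx"])/c["fx"],(v-c["cy"])/c["fy"],1])
def onz(c,u,v,z):
    o,d=ray(c,u,v);return o+d*(z-o[2])/d[2]
def proj(c,X):
    p=np.array(c["R"])@np.array(X)+c["t"];return np.array([c["fx"]*p[0]/p[2]+c["cx"],c["fy"]*p[1]/p[2]+c["cy"]])
def quat(yaw):  # tool down, tool y (closing line) at world yaw+90deg; yaw = direction of tool x
    c,s=np.cos(yaw),np.sin(yaw);return Ro.from_matrix(np.array([[c,s,0],[s,-c,0],[0,0,-1]])).as_quat()
E
python3 - <<'E'
from h import *
t=cv2.imread("pics/top0.png");s=cv2.imread("pics/scene0.png")
f=lambda i,x,y,w,h,k:cv2.resize(i[y:y+h,x:x+w],None,fx=k,fy=k,interpolation=cv2.INTER_CUBIC)
a=f(t,355,217,130,100,6)[:300*2,:780]
cv2.imwrite("pics/cropF.png",a)
b=f(t,180,230,110,75,3.6);d=f(s,285,130,110,105,3.6)
o=np.zeros((378,800,3),np.uint8);o[:b.shape[0],:b.shape[1]]=b;o[:d.shape[0],400:400+d.shape[1]]=d;cv2.imwrite("pics/cropR.png",o)
c=cam("top")
for n,u,v,z in[("reel",210,265,.065),("flat",259,263,.039),("loaded",398,285,.068),("spindleTip",439,290,.08),("tab",452,246,.1)]:print(n,onz(c,u,v,z).round(4))
E
```

```text
reel [0.569  0.2625 0.065 ]
flat [0.5753 0.1621 0.039 ]
loaded [ 0.5296 -0.1339  0.068 ]
spindleTip [ 0.5197 -0.2173  0.08  ]
tab [ 0.6103 -0.2402  0.1   ]
```

View pics/cropF.png

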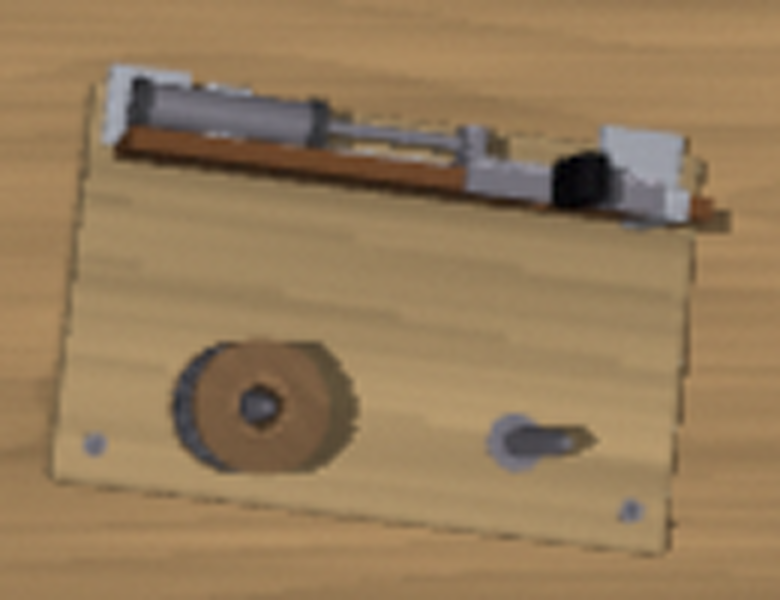

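View pics/cropR.png

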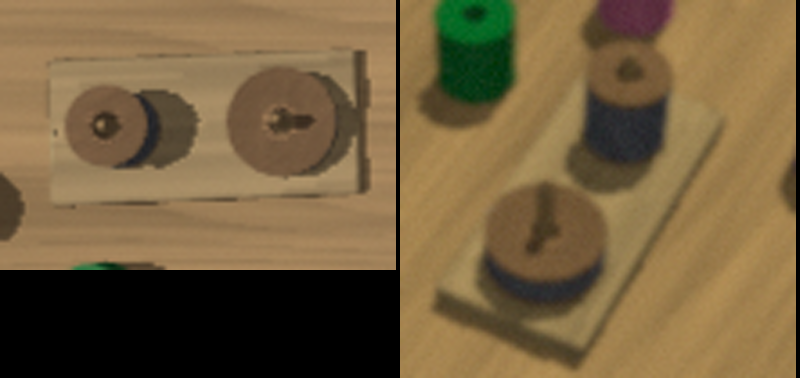

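The crop confirms it: the reel at crop (105,125), and at (628,100) on the scene side, is tall and narrow with brown flanges on a rack post. The flat wide reel is on the other post. In the feeder crop the spindle foot collar is at (513,440), the loaded reel bore at (260,405) and the tab at (582,178).

```bash
python3 - <<'E'
from h import *
q=quat(np.deg2rad(115))
print(arm.ik([.569,.2625,.24],q))
arm.movep([.569,.2625,.24],q)
print(arm.read_time(),arm.read_joint_positions())
c=cam("wrist");im=snapshot("wrist");cv2.imwrite("pics/w1.png",im)
np.savez("w1.npz",R=c["R"],t=c["t"])
print(proj(c,[.569,.2625,.065]))
E
```

```text
[-0.56513262  0.6447943   0.16547121  1.57841666 -0.12394022  0.92867262
  0.07835631]
1.775 [-0.56699237  0.64462751  0.16301006  1.57791696 -0.12440812  0.92874206
  0.07833506]
[317.65954337 247.88963259]
```

View pics/w1.png

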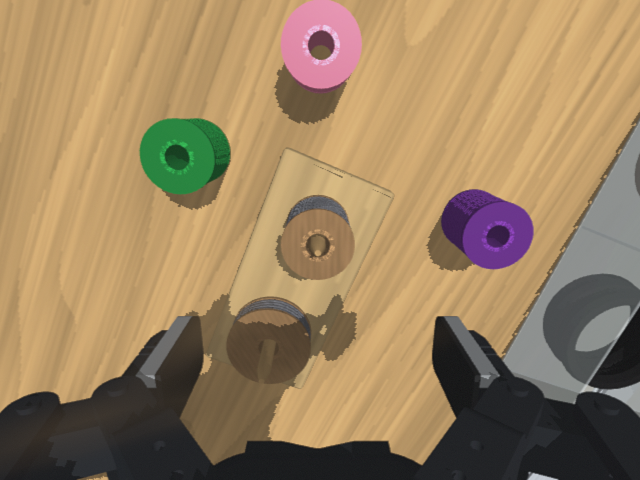

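Wrist view: the reel's flange disc is centred at about (317,244), with the post tip in its bore, close to the prediction. The green and purple reels are clear of both fingers.

```bash
python3 - <<'E'
from h import *
c=cam("wrist");r=onz(c,317.3,244,.065);print(r)
q=quat(np.deg2rad(115))
arm.line_to([r[0],r[1],.099],.12,q)
print("F down",arm.read_ft_force(),arm.read_tool_pos())
arm.move_gripper(.45,30)
print(arm.read_opening(),arm.read_finger_force(),arm.read_ft_force(),arm.read_time())
p=arm.read_tool_pos();arm.line_to([p[0],p[1],.20],.12)
print(arm.read_opening(),arm.read_finger_force(),arm.read_ft_force(),arm.read_time())
cw=cam("wrist");cv2.imwrite("pics/w2.png",snapshot("wrist"))
np.savez("w2.npz",R=cw["R"],t=cw["t"],p=arm.read_tool_pos())
E
```

```text
[0.56767849 0.26476567 0.065     ]
F down [ 0.32567663  0.36052858 -0.18741978] [0.56826447 0.26496104 0.09987946]
0.5423991370560862 31.771630542260283 [ 0.29769646 -0.275778    2.77240824] 3.5917
0.543601094345165 31.392368639669144 [-0.9623543  -0.06004351 -1.4076346 ] 4.5833
```

View pics/w2.png

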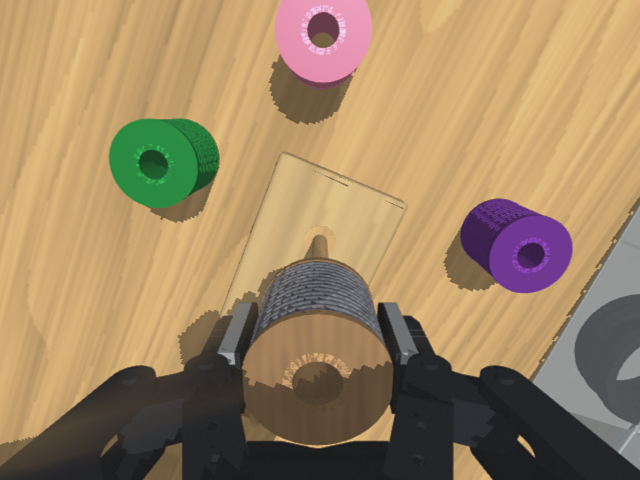

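The reel is gripped between the pads and clear of its post, with the flange centre at about (318,381). Next I look at the spindle from a standoff.

```bash
python3 - <<'E'
from h import *
d=np.load("w2.npz");c=camera_info("wrist");c["R"],c["t"]=d["R"],d["t"]
ctr=onz(c,318,381,.165);th=np.deg2rad(115)
Rt=np.array([[np.cos(th),np.sin(th)],[np.sin(th),-np.cos(th)]])
print("reel in tool",Rt.T@(ctr[:2]-d["p"][:2]))
ct=cam("top")
foot=onz(ct,440.5,290.3,.018);print("foot top",foot, "loaded",onz(ct,355+260/6,217+405/6,.075))
th=np.deg2rad(67);q=quat(th);ex=np.array([np.cos(th),np.sin(th)])
p=foot[:2]-.065*ex
arm.movep([p[0],p[1],.25],q);arm.pause(.3)
cw=cam("wrist");cv2.imwrite("pics/w3.png",snapshot("wrist"))
np.savez("w3.npz",R=cw["R"],t=cw["t"],p=arm.read_tool_pos())
print(arm.read_time(),proj(cw,foot),arm.read_tool_pos(),arm.read_joint_positions())
E
```

```text
reel in tool [ 0.0005941  -0.00039015]
foot top [ 0.51883722 -0.23844732  0.018     ] loaded [ 0.53057959 -0.13321279  0.075     ]
7.0333 [318.26743317 135.62048797] [ 0.49364784 -0.29799022  0.24994752] [ 0.26323703  0.58243395  0.38469697  1.71945151 -0.26846579  0.89197386
  0.35951134]
```

View pics/w3.png

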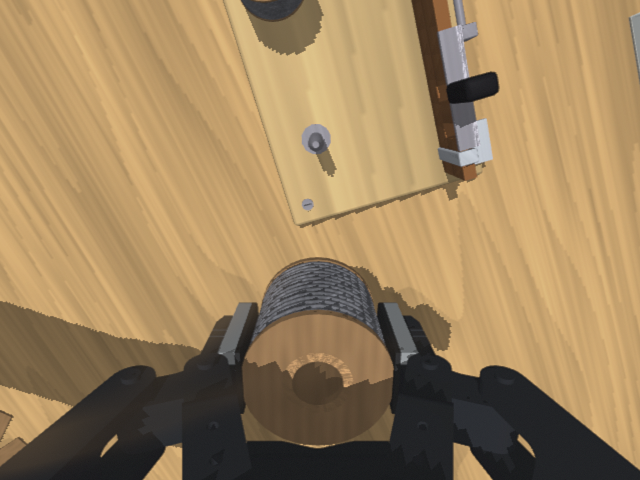

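Wrist view: spindle collar at about (316,138) with its tip at about (315,143), tab at about (475,88), loaded reel at the top edge. I'll segment the collar to refine it.

```bash
python3 - <<'E'
from h import *
im=cv2.imread("pics/w3.png");d=np.load("w3.npz");c=camera_info("wrist");c["R"],c["t"]=d["R"],d["t"]
roi=im[115:165,290:345];hsv=cv2.cvtColor(roi,cv2.COLOR_BGR2HSV)
m=((hsv[...,1]<70)*255).astype(np.uint8)
cs=max(cv2.findContours(m,0,2)[0],key=cv2.contourArea)
e=cv2.fitEllipse(cs);print(e[0][0]+290,e[0][1]+115,e)
dark=((hsv[...,1]<70)&(hsv[...,2]<115)).astype(np.uint8);ys,xs=np.nonzero(dark);print("dark",xs.mean()+290,ys.mean()+115,ys.min()+115,ys.max()+115,xs.min()+290,xs.max()+290)
print("foot",onz(c,e[0][0]+290,e[0][1]+115,.019)); print("tip",onz(c,315.5,143.5,.08))
for r in hsv[...,2][8:45,10:45:2]:print(*r)
E
```

```text
315.62048530578613 138.62701225280762 ((25.620485305786133, 23.627012252807617), (28.725725173950195, 29.885290145874023), 169.46771240234375)
dark 317.33185840707966 143.4203539823009 133 153 308 326
foot [ 0.5162398  -0.23961381  0.019     ]
tip [ 0.51648735 -0.23941643  0.08      ]
202 201 203 206 208 210 208 215 221 224 223 223 221 219 219 220 221 219
203 202 203 206 209 203 175 166 164 169 192 223 221 220 219 220 221 219
203 202 202 206 207 180 165 159 161 165 166 203 223 220 219 219 221 219
203 202 202 204 180 165 164 162 161 164 168 160 211 221 218 220 221 219
203 202 203 186 160 165 165 160 159 164 167 161 165 210 220 219 220 220
202 202 197 159 162 164 164 163 158 163 166 161 160 178 220 219 221 220
202 203 190 162 161 164 165 163 158 161 167 162 159 163 219 219 220 220
203 203 174 160 161 163 165 163 159 162 166 163 158 160 199 220 220 220
202 199 159 159 161 162 166 163 158 160 166 164 158 160 175 220 220 221
203 195 161 159 161 162 162 139 134 145 165 165 158 159 161 219 220 221
203 183 162 159 160 162 125 110 107 110 147 167 159 159 157 219 220 221
203 166 162 158 160 15
[... 1080 characters left out ...]
 203 202 172 162 156 111 75 73 77 90 90 92 113 162 223 220 219
207 203 202 200 167 159 154 114 82 88 92 88 112 128 133 222 219 219
207 204 202 203 195 162 159 158 96 93 92 111 129 130 129 223 220 219
208 205 203 202 202 194 163 158 94 92 96 127 129 130 129 221 221 218
208 205 203 202 201 201 196 197 127 116 123 129 129 128 126 172 221 219
208 205 203 202 200 199 199 202 183 118 124 129 129 131 127 161 222 219
209 206 203 201 199 199 198 201 189 116 123 127 128 129 128 131 221 219
209 207 203 202 200 198 198 201 204 123 121 128 128 129 129 128 222 220
209 207 203 201 200 199 198 199 203 130 120 127 128 129 129 128 220 220
209 207 204 202 200 200 199 199 203 183 119 126 129 128 129 127 171 221
```

```bash
python3 - <<'E'
from h import *
th=np.deg2rad(67);Rt=np.array([[np.cos(th),np.sin(th)],[np.sin(th),-np.cos(th)]])
g=np.array([.5164,-.2395])-Rt@[.0006,-.0004]
arm.line_to([*g,.20],.15);p=arm.read_tool_pos();e=p[:2]-g;print("err",e);g=g-e
arm.line_to([*g,.175],.1);f0=arm.read_ft_force();print(f0)
for z in(.163,.155,.145,.135):
    arm.line_to([*g,z],.06);f=arm.read_ft_force()-f0;print(z,f.round(2),arm.read_tool_pos().round(4))
    if np.linalg.norm(f)>6:break
print(arm.read_time())
cv2.imwrite("pics/t4.png",snapshot("top")[205:325,345:495])
cv2.imwrite("pics/s4.png",snapshot("scene"))
E
```

```text
err [-0.00010912 -0.00112007]
[ 0.878029    0.25221997 -0.58807645]
0.163 [-0.36 -0.07 -0.19] [ 0.5165 -0.239   0.1626]
0.155 [-0.53  0.12 -0.65] [ 0.5164 -0.2389  0.1545]
0.145 [-0.82 -0.47 -0.77] [ 0.5163 -0.2389  0.1444]
0.135 [-0.88  0.55 -0.2 ] [ 0.5163 -0.2389  0.1344]
9.3833
```

```bash
python3 - <<'E'
from h import *
p=arm.read_tool_pos();g=p[:2]+[0,-.0003];f0=arm.read_ft_force()
for z in(.110,.1055,.1045,.1035,.1025,.1015):
    arm.line_to([*g,z],.06);f=arm.read_ft_force()-f0;print(z,f.round(2),arm.read_tool_pos().round(4))
    if f[2]>3:break
arm.move_gripper(.72);arm.pause(.2)
print(arm.read_opening(),arm.read_ft_force()-f0,arm.read_time())
p=arm.read_tool_pos();arm.line_to([p[0],p[1],.2],.15)
# go to look at tab: back off along -tool x 
c=cam("top");fx=np.array([.5164,-.2395]);ld=np.array([.5306,-.1332])
th=np.deg2rad(67);ex=np.array([np.cos(th),np.sin(th)])
arm.movep([.61-.04*ex[0],-.245-.04*ex[1],.26],quat(th));arm.pause(.3)
cw=cam("wrist");cv2.imwrite("pics/w5.png",snapshot("wrist"));np.savez("w5.npz",R=cw["R"],t=cw["t"],p=arm.read_tool_pos())
cv2.imwrite("pics/t5.png",snapshot("top"));print(arm.read_time(),arm.read_joint_positions())
E
```

```text
0.11 [ 0.24 -0.24  0.54] [ 0.5165 -0.2395  0.1096]
0.1055 [-0.33  0.33 -0.29] [ 0.5166 -0.2394  0.1054]
0.1045 [-0.23 -0.1   0.03] [ 0.5167 -0.2394  0.1046]
0.1035 [-1.   -0.18 -0.29] [ 0.5166 -0.2394  0.1035]
0.1025 [ 0.82 -0.68  0.2 ] [ 0.5168 -0.2396  0.1026]
0.1015 [-1.4   1.48  6.54] [ 0.5168 -0.2396  0.1026]
0.7179189758662203 [-0.17609637 -0.13518744 -0.15142993] 11.8
13.5167 [ 0.1945937   0.69280482  0.38879434  1.46401533 -0.28438798  1.04169079
  0.24524783]
```

View pics/w5.png

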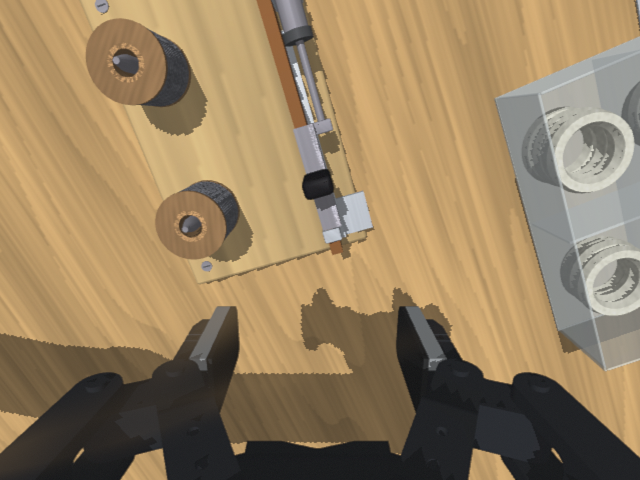

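The new reel sits on the spindle at bore (189,226), level with the loaded one at (123,63). The black tab is at about (317,184). Now I compute the feeder yaw and the tab position.

```bash
python3 - <<'E'
from h import *
def mk(f):
    d=np.load(f);c=camera_info("wrist");c["R"],c["t"]=d["R"],d["t"];return c
def blob(im,x,y,w,h):
    r=im[y:y+h,x:x+w];m=(r.max(2)<60).astype(np.uint8);n,l,s,ce=cv2.connectedComponentsWithStats(m);i=1+s[1:,4].argmax();print(s[i],ce[i]+[x,y]);return ce[i]+[x,y],cv2.minAreaRect(np.argwhere(l==i)[:,::-1].astype(np.float32)+np.float32([x,y]))
w=cv2.imread("pics/w5.png");c=mk("w5.npz");t=cv2.imread("pics/t5.png")
a=onz(c,189,226,.08);b=onz(c,123,63,.08);y=(b-a)[:2];print(a,b,np.linalg.norm(y))
yaw=np.arctan2(y[1],y[0])-np.pi/2;print("yaw",np.degrees(yaw))
q=onz(cam("top"),355+575/6,217+440/6,.08);
pw,rw=blob(w,290,155,60,60);print(rw)
o,d=ray(c,*pw);print("dir",d/abs(d[2]));P=onz(c,*pw,.09);print("wrist tab",onz(c,*pw,.1),P)
pt,rt=blob(t,430,230,45,35);ct=cam("top");o,d=ray(ct,*pt);print("dir",d/abs(d[2]),"top tab",onz(ct,*pt,.09))
d3=mk("w3.npz");p3,_=blob(cv2.imread("pics/w3.png"),440,60,70,50);o,d=ray(d3,*p3);print("w3 dir",d/abs(d[2]),onz(d3,*p3,.0825))
R=np.array([[np.cos(yaw),-np.sin(yaw)],[np.sin(yaw),np.cos(yaw)]])
print("tab in feeder rel spindle",R.T@(P[:2]-a[:2]), "w/ w3",R.T@(onz(d3,*p3,.0825)[:2]-[.5163,-.2395]))
for k in(0,np.pi):
    j=arm.ik([P[0],P[1],.145],quat(yaw+k));print(k,j)
E
```

```text
[ 0.51994261 -0.23907579  0.08      ] [ 0.5314698  -0.13868851  0.08      ] 0.10104693126865028
yaw -6.550422602238959
[ 13  14  31  30 717] [317.58716876 184.17991632]
((317.1226501464844, 184.17921447753906), (25.68642234802246, 29.807241439819336), 74.05460357666016)
dir [-0.06355086 -0.14759343 -1.        ]
wrist tab [ 0.60861    -0.24356539  0.1       ] [ 0.60797449 -0.24504133  0.09      ]
[17 12 10 11 86] [451.54651163 247.27906977]
dir [ 0.08801708 -0.31561258 -1.        ] top tab [ 0.60847886 -0.24233344  0.09      ]
[   6   12   52   32 1136] [472.17077465  88.36443662]
w3 dir [ 0.36041056 -0.08217652 -1.        ] [ 0.60863328 -0.24572326  0.0825    ]
tab in feeder rel spindle [0.08813773 0.00411587] w/ w3 [0.09244045 0.00435052]
0 [-0.00236694  0.8855031   0.65475042  1.57628969 -0.64283032  0.90512226
 -0.80195257]
3.141592653589793 [ 0.41426121  0.79554877 -0.11358657  1.56106503  0.11404538  0.79146934
  1.71073073]
```

```bash
python3 - <<'E'
from h import *
yaw=np.deg2rad(-6.55);fy=np.array([-np.sin(yaw),np.cos(yaw)]);fx=np.array([np.cos(yaw),np.sin(yaw)])
T=np.array([.6083,-.2445]);q=quat(yaw+np.pi)
arm.movep([*T,.22],q);arm.move_gripper(.5)
e=arm.read_tool_pos()[:2]-T;f0=arm.read_ft_force()
arm.line_to([*T,.147],.12);print(arm.read_tool_pos(),arm.read_ft_force()-f0)
arm.move_gripper(0.02,60);arm.pause(.2)
p=arm.read_tool_pos();f=arm.read_ft_force()-f0
print(arm.read_opening(),arm.read_finger_force(),"p-T along y,x",(p[:2]-T)@fy,(p[:2]-T)@fx,"F",f[:2]@fy,f,arm.read_time())
cw=cam("wrist");cv2.imwrite("pics/w6.png",snapshot("wrist"));np.savez("w6.npz",R=cw["R"],t=cw["t"],p=p)
E
```

```text
[ 0.60885748 -0.24466047  0.14763125] [-0.40624617 -0.54605662 -1.01410765]
0.12904641622268637 59.89684045314789 p-T along y,x -0.0009554720320206625 0.0005741576276598046 F -2.771311114065107 [-1.39132289 -2.62976791  6.37161057] 16.5083
```

View pics/w6.png

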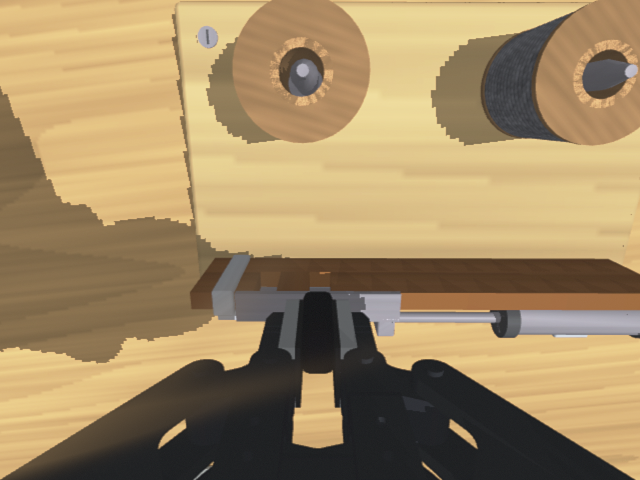

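The tab is pinched between the pads at (318,330). The gate's left edge is near (235,300), with slots at about (270,280) and (320,280), so it's still shut. Now slide 24 mm.

```bash
python3 - <<'E'
from h import *
yaw=np.deg2rad(-6.55);fy=np.array([-np.sin(yaw),np.cos(yaw)]);fx=np.array([np.cos(yaw),np.sin(yaw)])
p0=np.load("w6.npz")["p"];g=p0.copy()
for s in(.012,.024):
    g[:2]=p0[:2]+s*fy;arm.line_to(g,.03);p=arm.read_tool_pos();f=arm.read_ft_force()
    print(s,(p-p0)[:2]@fy,(p-p0)[:2]@fx,p[2]-p0[2],f.round(1),arm.read_finger_force())
for _ in range(2):
    r=.024-(p-p0)[:2]@fy
    if abs(r)>.0005: g[:2]+=r*fy;arm.line_to(g,.02)
    arm.pause(.2);p=arm.read_tool_pos();print((p-p0)[:2]@fy)
print(arm.read_ft_force(),arm.read_opening(),arm.read_time())
cv2.imwrite("pics/w7.png",snapshot("wrist"))
s=snapshot("scene");t=snapshot("top")
cv2.imwrite("pics/s7.png",s);cv2.imwrite("pics/t7.png",t)
E
```

```text
0.012 0.011066755604632009 9.915113576106188e-05 4.7013684536328926e-05 [ 0.3 -6.2  1.5] 59.57744479179382
0.024 0.021931354904576827 0.00010205515007225166 7.4759247764844e-05 [ 0.3 -6.4  0.8] 59.52981412410736
0.02364776195585254
0.023626672206086913
[ 1.04087635 -7.20340733  1.19795885] 0.1297466424570753 18.2833
```

View pics/w7.png

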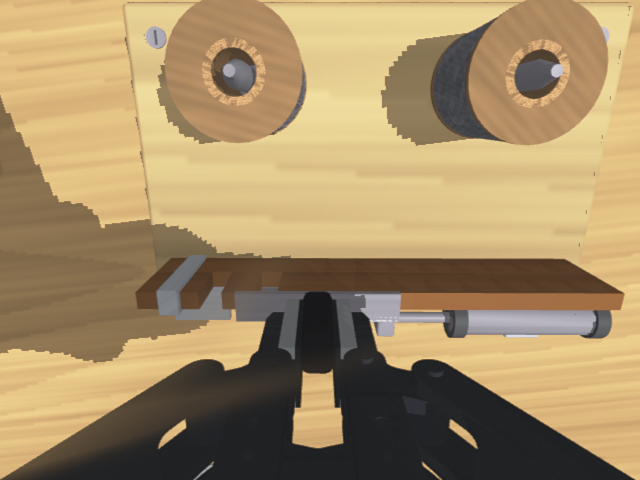

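The gate's left edge, at (236,300), lies mid-rib. The first slot is open at about (222,285) and the second is still covered. Spring force reads about 7.2 N, against 7.5 N expected at half travel. Both reels sit level on their spindles.

```bash
python3 -c "
from h import *
print(arm.read_tool_pos(),ticket.finish_job())"
```

```text
the job is handed in; nothing more can be done
[ 0.61155544 -0.22207093  0.14827015] None
```

The job is handed in: the tall reel is set down on the feeder's empty spindle and released, and the gripper is holding the gate at about 23.6 mm (half is 24 mm), with the first slot open and the second still shut.

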